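Put the washed spoons away in the drawer, heads all one way

ROBOT

A 6-joint arm with a two-finger parallel gripper is mounted at the origin on the work surface. World frame = base frame: x ahead of the robot, y to its left, z up, the work surface at z = 0. Lengths are in mm, angles in rad, forces in N, time in s.
With the tool pointing down it reaches from about 350 to 725 mm from the base axis. Payload 4.3 kg.
Tool frame: the origin (TCP) lies between the finger pads; the fingertips stand 25 mm ahead of it and the grasp point (between the pads) lies 6 mm ahead of it (manip.finger_overhang is the distance from the TCP to the fingertips, in mm); z points along the fingers, y is the line along which they close (so a half turn about z gives the same grasp; the last joint's range is limited). The gripper opens to 85 mm and grips with 20 to 120 N. Pads are 22 mm wide; open, the fingers measure 114 mm over their backs; the gripper's body (76 mm by 85 mm) begins 54 mm behind the grasp point. The pads swing forward as they close: fully open they stand 13 mm farther back than shut.
Start: joints at [1.122, 0.377, 0.081, 1.274, 0, 1.46], TCP at [191.112, 542.347, 256.329] pointing down, gripper open.
Joint ranges: [-2.72, 2.72], [-0.84, 1.66], [-1.02, 1.22], [-1.77, 2.12], [-1.37, 1.28], [-3.14, 3.14]. Speed limits (rad/s): [2.57, 2.57, 3.14, 3.14, 3.14, 3.14].

INTERFACE

Orientations are given as a 3x3 rotation matrix whose columns are the frame's x, y, z axes.
In Python, from station import monitor, eyes, manip gives the robot as it stands.
- The arm moves only by the tool play_rows, never from a script. Its argument "motion" is one flat list of numbers, 7 for each row, row after row: the opening, from 0 (shut) to 1 (fully open), then the shift along the tool's x, y, z scaled (see below), then the turn, a rotation vector about the tool's x, y, z scaled (see below). In form: [hand, dx, dy, dz, rx, ry, rz, hand, dx, dy, dz, rx, ry, rz, ...]. A call has 1 to 12 rows; each row is the pose to reach, as a shift and turn from the pose commanded when the call began, along the tool's axes at that moment; what a row does not reach only later rows make up. The controller multiplies each number of a shift by 600 mm and each number of a turn by 90 degrees. A row lasts 1/12 s, in which the tool goes at most 41.7 mm and 7.16 degrees, less where a joint would pass 70% of its speed; a pose out of reach is approached as far as the arm can. A call with a number of a shift or a turn outside -1 to 1 is refused whole. A call with a gripper value outside its range is refused whole. The fingers move at their own pace and stop on an object; the grip force is fixed at half the most. Time passes only in rows, so rows that repeat a pose let the fingers close. It gives the time, the measured TCP pose, the force, the opening and the grip force at its end, in the units of the state.
- monitor.get_state(): the state, without advancing time (a new reading comes with each control period).
- eyes.camera(name): name is "side" or "top" or "wrist"; returns a dict with "image" (480x640x3 uint8, red, green, blue), "mtx" (3x3 intrinsics, pixels), "rvec" (rotation vector, rad) and "tvec" (3), from world to camera coordinates, as OpenCV has them. Camera axes: x right, y down, z forward; pixel columns grow to the right and rows downward; lengths in mm; the calibration is good to about 2 mm. The wrist camera is an equidistant fisheye: a pixel r from the principal point sees the ray r / f radians off the axis. A picture is of the moment at which its call begins. There is no depth.
- manip.close_job(): hands the job in; it is judged then, once.
The state is a dict: "clock": time; "qpos": joint angles; "qd": joint speeds; "joint_efforts": joint torques, N m; "ee_pos": TCP position; "eef_rot": TCP orientation; "ft_force": force on the tool from outside, world axes, zero at the start; "ft_torque": the same for the moment, N m; "grip_width": finger opening in mm; "grasp_force": force on a finger pad.
Only numpy, scipy, OpenCV 4.12 (cv2) and the standard library are available. Lean on these libraries where they do the work, as an engineer would, in place of code of your own. Each camera call takes 0.05 s, during which the arm holds its last target. There are 200 camera calls.

TASK

Pull the drawer wide open, take every red-headed spoon from the drying mat and lay it flat on the drawer's floor, lengthwise and side by side with the blue-headed spoon that is already there and with its head at the same end as the blue one's, then shut the drawer completely. Lay the spoons down rather than dropping them, keep the blue spoon lying as it is in the drawer, and leave everything else on the counter where it stands.

Things in the scene. Friction and masses are not known exactly. Their poses are not given: they have to be found in the camera images.
- drawer (a joint): Wide blue-fronted drawer of a low white melamine unit fixed on the counter (300 deep x 380 wide x 100 mm high). How far the drawer is out, m: 0 shut, 0.2136 fully out. It slides easily (a few N) and stays where it is left. It starts 40 to 65 mm out.
- drawer_handle (a point): Middle of the drawer's steel bar handle: a round level bar 11 mm thick and 120 mm long across the drawer (along y), carried by a thin stalk near each end, axis 35 mm in front of the drawer's face, 62 mm above the counter (the unit's top is at 100 mm). x points into the unit, so the drawer opens along -x.
- drawer_floor (a point): Front edge of the drawer's grey floor, midway across, 22 mm above the counter; axes as the handle's, x to the drawer's back; moves with the drawer. The clear inside is 255 mm along x (from 0 to 255 mm) and 338 mm along y (-169 to +169 mm), its walls 56 mm high. With the drawer fully out, the unit's top covers what is beyond x = 207 mm.
- mat: Black rubber drying mat, fixed, 240 x 420 x 4 mm, origin under its centre; the red-headed spoons lie on it at the start.
- spoon1: Loose red-headed spoon to put away (3 or 4 are there; an absent one reads None), 170 mm long, 60 g: wooden handle 18 wide x 16 mm thick (x = -85 to +50) and flat round red head 46 across, 14 mm thick, centred at x = +62. Origin mid-length, mid-thickness (8 mm up when flat); x along it to the head, z normal to its two like faces.
- spoon1_head (a point): Centre of that spoon's head.
- spoon2: Loose red-headed spoon to put away (3 or 4 are there; an absent one reads None), 170 mm long, 60 g: wooden handle 18 wide x 16 mm thick (x = -85 to +50) and flat round red head 46 across, 14 mm thick, centred at x = +62. Origin mid-length, mid-thickness (8 mm up when flat); x along it to the head, z normal to its two like faces.
- spoon2_head (a point): Centre of that spoon's head.
- spoon3: Loose red-headed spoon to put away (3 or 4 are there; an absent one reads None), 170 mm long, 60 g: wooden handle 18 wide x 16 mm thick (x = -85 to +50) and flat round red head 46 across, 14 mm thick, centred at x = +62. Origin mid-length, mid-thickness (8 mm up when flat); x along it to the head, z normal to its two like faces.
- spoon3_head (a point): Centre of that spoon's head.
- spoon4: Loose red-headed spoon to put away (3 or 4 are there; an absent one reads None), 170 mm long, 60 g: wooden handle 18 wide x 16 mm thick (x = -85 to +50) and flat round red head 46 across, 14 mm thick, centred at x = +62. Origin mid-length, mid-thickness (8 mm up when flat); x along it to the head, z normal to its two like faces.
- spoon4_head (a point): Centre of that spoon's head.
- blueA: Loose blue-headed spoon lying in the drawer, 60 mm left or right of its middle, head to its back or front; only one of blueA, blueB is there (the other reads None). 170 mm long, 60 g: wooden handle 18 wide x 16 mm thick (x = -85 to +50) and flat round blue head 46 across, 14 mm thick, centred at x = +62. Origin mid-length, mid-thickness (8 mm up when flat); x along it to the head, z normal to its two like faces.
- blueB: Loose blue-headed spoon lying in the drawer, 60 mm left or right of its middle, head to its back or front; only one of blueA, blueB is there (the other reads None). 170 mm long, 60 g: wooden handle 18 wide x 16 mm thick (x = -85 to +50) and flat round blue head 46 across, 14 mm thick, centred at x = +62. Origin mid-length, mid-thickness (8 mm up when flat); x along it to the head, z normal to its two like faces.
- sugar: Bystander: white ceramic sugar bowl with blue lid, 96 mm across, 97 mm high, origin under its centre.
- reamer: Bystander: brown wooden citrus squeezer lying down, 150 mm long along its x, 44 mm high, origin under its middle.
- jar: Bystander: jar, 80 mm across, 110 mm high, origin under its centre.

How it is judged (in metres and radians):
On the way, in this order (a step that is already met when the one before it is completed fails the run):
1. the drawer is pulled well open (value of joint drawer above 0.15 m), for 0.2 s.
2. every red spoon lies flat and lengthwise in the open drawer, its head the same way as the blue one's (value of joint drawer above 0.1 m and x of spoon1 in the frame of drawer_floor between 0.03 and 0.225 m and y of spoon1 in the frame of drawer_floor between -0.165 and 0.165 m and z of spoon1 in the frame of drawer_floor between 0 and 0.015 m and angle between the z axis of each of spoon1, spoon2, spoon3, spoon4, blueA, blueB and the z axis of drawer_floor, either way round below 0.15 rad and angle between the x axis of each of spoon1, spoon2, spoon3, spoon4, blueA, blueB and the x axis of drawer_floor, either way round below 0.3 rad and x of each of spoon1_head, spoon2_head, spoon3_head, spoon4_head in the frame of blueA above 0.005 m and x of each of spoon1_head, spoon2_head, spoon3_head, spoon4_head in the frame of blueB above 0.005 m and x of spoon2 in the frame of drawer_floor between 0.03 and 0.225 m and y of spoon2 in the frame of drawer_floor between -0.165 and 0.165 m and z of spoon2 in the frame of drawer_floor between 0 and 0.015 m and x of spoon3 in the frame of drawer_floor between 0.03 and 0.225 m and y of spoon3 in the frame of drawer_floor between -0.165 and 0.165 m and z of spoon3 in the frame of drawer_floor between 0 and 0.015 m and x of spoon4 in the frame of drawer_floor between 0.03 and 0.225 m and y of spoon4 in the frame of drawer_floor between -0.165 and 0.165 m and z of spoon4 in the frame of drawer_floor between 0 and 0.015 m and x of blueA in the frame of drawer_floor between 0.03 and 0.225 m and y of blueA in the frame of drawer_floor between -0.165 and 0.165 m and z of blueA in the frame of drawer_floor between 0 and 0.015 m and x of blueB in the frame of drawer_floor between 0.03 and 0.225 m and y of blueB in the frame of drawer_floor between -0.165 and 0.165 m and z of blueB in the frame of drawer_floor between 0 and 0.015 m and linear speed of each of spoon1, spoon2, spoon3, spoon4 below 0.02 m/s), for 0.2 s.
At the end, for the whole second after the job is handed in: The drawer is shut (within 8 mm); every red spoon present lies at rest flat on its floor (within 7 mm and 0.15 rad, on top of nothing), lengthwise within 0.3 rad, its head the same way as the blue spoon's; the blue spoon too lies flat and lengthwise in the drawer (value of joint drawer below 0.008 m and x of spoon1 in the frame of drawer_floor between 0.03 and 0.225 m and y of spoon1 in the frame of drawer_floor between -0.165 and 0.165 m and z of spoon1 in the frame of drawer_floor between 0 and 0.015 m and angle between the z axis of each of spoon1, spoon2, spoon3, spoon4, blueA, blueB and the z axis of drawer_floor, either way round below 0.15 rad and angle between the x axis of each of spoon1, spoon2, spoon3, spoon4, blueA, blueB and the x axis of drawer_floor, either way round below 0.3 rad and x of each of spoon1_head, spoon2_head, spoon3_head, spoon4_head in the frame of blueA above 0.005 m and x of each of spoon1_head, spoon2_head, spoon3_head, spoon4_head in the frame of blueB above 0.005 m and x of spoon2 in the frame of drawer_floor between 0.03 and 0.225 m and y of spoon2 in the frame of drawer_floor between -0.165 and 0.165 m and z of spoon2 in the frame of drawer_floor between 0 and 0.015 m and x of spoon3 in the frame of drawer_floor between 0.03 and 0.225 m and y of spoon3 in the frame of drawer_floor between -0.165 and 0.165 m and z of spoon3 in the frame of drawer_floor between 0 and 0.015 m and x of spoon4 in the frame of drawer_floor between 0.03 and 0.225 m and y of spoon4 in the frame of drawer_floor between -0.165 and 0.165 m and z of spoon4 in the frame of drawer_floor between 0 and 0.015 m and x of blueA in the frame of drawer_floor between 0.03 and 0.225 m and y of blueA in the frame of drawer_floor between -0.165 and 0.165 m and z of blueA in the frame of drawer_floor between 0 and 0.015 m and x of blueB in the frame of drawer_floor between 0.03 and 0.225 m and y of blueB in the frame of drawer_floor between -0.165 and 0.165 m and z of blueB in the frame of drawer_floor between 0 and 0.015 m and linear speed of each of spoon1, spoon2, spoon3, spoon4 below 0.02 m/s); the robot touches nothing.
It fails at once if one of the loose things standing on the counter (sugar bowl, citrus squeezer, jar) is shifted by more than 30 mm (distance of any of sugar, reamer, jar from where it was at the start of the episode above 0.03 m).
It fails at once if a red spoon is dropped from a height (it is more than 130 mm above the counter and not held) ((height (world z) of spoon1 above 0.13 m and contact force between spoon1 and the fingers below 0.01 N) or (height (world z) of spoon2 above 0.13 m and contact force between spoon2 and the fingers below 0.01 N) or (height (world z) of spoon3 above 0.13 m and contact force between spoon3 and the fingers below 0.01 N) or (height (world z) of spoon4 above 0.13 m and contact force between spoon4 and the fingers below 0.01 N)).
Of blueA, blueB only 1 to 1 are there at a start; the rules pass over those that are not, and their reading is None.
Of spoon1, spoon2, spoon3, spoon4 only 3 to 4 are there at a start; the rules pass over those that are not, and their reading is None.
At some moment in a run one of spoon1, spoon2, spoon3, spoon4 may be knocked a few centimetres aside while the robot is not near it.
It also fails if it takes over 210 s, if anything falls off the work surface, if the arm or the gripper's body presses on something with over 40 N, if the wrist force passes 120 N, or if a joint passes its speed limit or range.

## Working session

There is one attempt and no reset: what is moved stays moved. The work goes in short steps, Python scripts to look and compute and a tool call to move; the robot and the scene stay as the last step left them, time stands still between calls to the robot, and variables do not carry over. Pictures are saved under pics/ and viewed, at most 14 in all, crops included, and the job is handed in when it is done.

Besides the shell and the picture viewer there is one more tool, called after ">>>" in YAML: its name, and indented under it one key for each argument. play_rows: Moves the arm, as the interface text tells. Shifts and turns lie within -1 to 1; 1 stands for 600 mm of shift or 90 degrees of turn. Its arguments: {"type":"object","properties":{"motion":{"type":"array"}},"required":["motion"]}

```bash
mkdir -p pics; ls
cat > h.py <<'E'
import numpy as np, cv2
from station import monitor, eyes, manip
def shot(name, fn=None):
    c=eyes.camera(name); im=cv2.cvtColor(np.asarray(c["image"]),cv2.COLOR_RGB2BGR)
    if fn: cv2.imwrite("pics/"+fn,im)
    c["bgr"]=im; return c
def ray(c,px):
    K=np.asarray(c["mtx"],float); R=cv2.Rodrigues(np.asarray(c["rvec"],float))[0]; t=np.asarray(c["tvec"],float).ravel()
    d=np.linalg.inv(K)@np.array([px[0],px[1],1.]); return -R.T@t, R.T@d
def onz(c,px,z):
    o,d=ray(c,px); return o+d*(z-o[2])/d[2]
E
python3 - <<'E'
from h import *
for n in("top","side"):
    c=shot(n,n+"0.png"); print(n,c["mtx"],-cv2.Rodrigues(np.array(c["rvec"]))[0].T@np.array(c["tvec"]).ravel())
s=monitor.get_state(); print(s["ee_pos"],s["eef_rot"],s["clock"],s["grip_width"])
E
```

```text
pics
top [[623.02779619   0.         318.89108447]
 [  0.         623.02779619 241.9798276 ]
 [  0.           0.           1.        ]] [ 300.28889502  -78.53612882 1522.78271078]
side [[449.00574404   0.         322.26179751]
 [  0.         449.00574404 242.09238637]
 [  0.           0.           1.        ]] [262.16354121 598.58049623 608.05358697]
[190.87192627 541.8290879  255.4275145 ] [[-9.43155040e-01  3.32352077e-01 -8.16605674e-04]
 [ 3.32353008e-01  9.43153607e-01 -1.65909014e-03]
 [ 2.18782532e-04 -1.83618058e-03 -9.99998290e-01]] 0.1 85.26904403671166
```

View pics/top0.png

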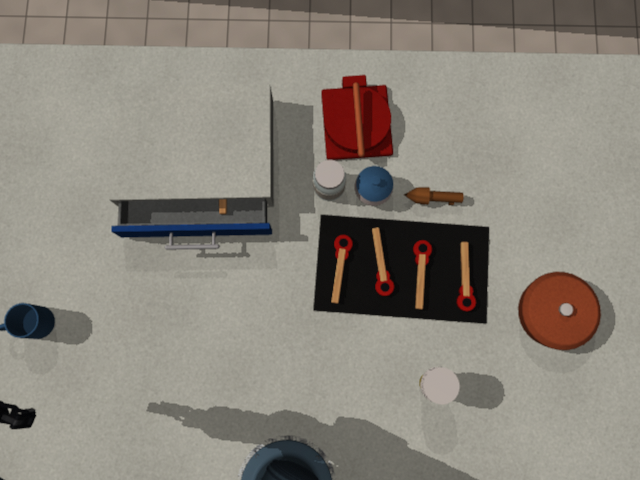

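View pics/side0.png

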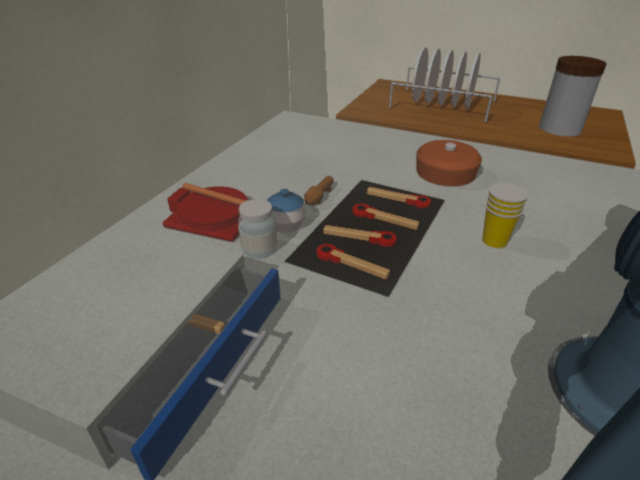

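The top view shows the drawer front at about (190,230) with its bar at (193,246). Inside, the end of a wooden handle is visible at (223,206), so the blue head points to the back. There are four red spoons on the mat, with heads at about (343,243), (384,286), (422,248) and (466,299).

```bash
cat >> h.py <<'E'
def masks(im):
    h=cv2.cvtColor(im,cv2.COLOR_BGR2HSV); H,S,V=cv2.split(h)
    red=((H<6)|(H>172))&(S>150)&(V>60)
    wood=(H>=7)&(H<22)&(S>70)&(V>120)
    blue=(H>100)&(H<128)&(S>130)&(V>40)
    return [m.astype(np.uint8) for m in(red,wood,blue)]
def comps(m,amin=60):
    n,l,s,ce=cv2.connectedComponentsWithStats(m)
    return [(s[i],ce[i],l==i) for i in range(1,n) if s[i][4]>amin]
def spoons(c,z=16,box=(314,214,490,324)):
    """head(x,y), origin (x,y), angle of axis towards head, from whole-spoon masks in top view"""
    red,wood,_=masks(c["bgr"]); m=red|wood
    b=np.zeros_like(m); b[box[1]:box[3],box[0]:box[2]]=1; m=m*b
    out=[]
    for s,ce,l in comps(m,150):
        ys,xs=np.nonzero(l); P=np.array([onz(c,(x,y),z)[:2] for x,y in zip(xs,ys)])
        mu,v,_=cv2.PCACompute2(P.astype(np.float32),None)
        v=v[0]; mu=mu[0]; R=P[red[ys,xs]>0].mean(0)
        if (R-mu)@v<0: v=-v
        p=(P-mu)@v; mid=mu+v*(np.percentile(p,.5)+np.percentile(p,99.5))/2
        out.append((mid.round(1),round(float(np.degrees(np.arctan2(v[1],v[0]))),1),round(float(np.ptp(p)),0),s[:2]))
    return out
E
python3 - <<'E'
from h import *
c=shot("top")
for s in spoons(c): print(s)
r,w,b=masks(c["bgr"])
for s,ce,l in comps(b,60): print("blue",s,ce)
im=c["bgr"]
for p,z in [((169,247),62),((216,246.5),62),((193,246.5),62)]: print("handle",onz(c,p,z))
for p,z in [((113,227),95),((270,223),95),((110,200),100),((271,197),100),((271,88),100)]: print("edge",p,onz(c,p,z))
for s,ce,l in comps(w,20): print("wood",s,ce)
print(onz(c,(222,213),38))
for p in [(329,170),(375,180),(410,195),(462,197),(440,385)]: print(p, onz(c,p,100 if p[0]<400 else 30))
cv2.imwrite("pics/crop0.png",cv2.resize(im[180:260,100:290],None,fx=4,fy=4,interpolation=cv2.INTER_CUBIC))
E
```

```text
(array([ 533.4, -214.2]), -170.8, 169.0, array([372, 228], dtype=int32))
(array([ 514.6, -114.4]), -7.4, 168.0, array([331, 235], dtype=int32))
(array([ 505.2, -312.9]), -3.7, 168.0, array([413, 240], dtype=int32))
(array([ 502.4, -420.7]), -179.2, 169.0, array([457, 242], dtype=int32))
blue [357 167  36  34 936] [374.40064103 183.38782051]
blue [112 223 158  10 981] [191.04994903 227.40978593]
blue [  0 304  39  33 438] [ 26.26027397 320.94292237]
handle [549.69931753 292.99398963  62.        ]
handle [553.31941115 180.92025523  62.        ]
handle [552.13982981 235.79162695  62.        ]
edge (113, 227) [588.80874009 419.25307057  95.        ]
edge (270, 223) [606.23128278  51.28917002  95.        ]
edge (110, 200) [652.52641576 429.95651411 100.        ]
edge (271, 197) [667.78141056  50.78053233 100.        ]
edge (271, 88) [941.09428539  60.75275658 100.        ]
wood [353  83  10  73 340] [357.31764706 118.78235294]
wood [219 208   7   5  32] [221.90625 210.0625 ]
wood [372 228  15  54 373] [379.05093834 254.44772118]
wood [461 242   9  55 380] [464.85263158 268.66578947]
wood [331 248  15  55 379] [338.0817942  274.89182058]
wood [416 254  10  55 386] [420.28238342 280.5984456 ]
wood [ 524  276   73   68 3536] [560.67053167 310.01442308]
[640.95276283 174.86186172  38.        ]
(329, 170) [736.65798419 -84.45674575 100.        ]
(375, 180) [ 714.35210237 -193.66685465  100.        ]
(410, 195) [ 698.16082725 -285.90949671   30.        ]
(462, 197) [ 695.76272905 -413.98326334   30.        ]
(440, 385) [ 242.0038247  -354.05877793   30.        ]
```

View pics/crop0.png

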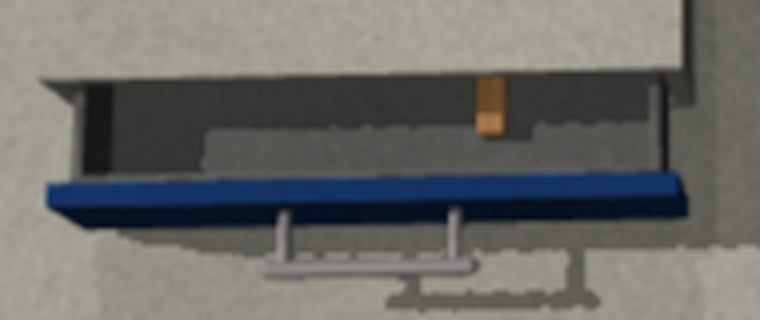

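The crop shows the bar running from about (166,247) to (219,247) and the front's yaw at about 2.3°. The blue spoon's handle end faces the front at drawer y ≈ -60, so its head is at the back.

```bash
cat > g.py <<'E'
import sys; from h import *
from scipy.spatial.transform import Rotation as Ro
# usage: g.py x y z yangle(deg of tool y, tool down) -> scaled numbers from present pose
def num(x,y,z,a):
    s=monitor.get_state(); R=np.array(s["eef_rot"]); p=np.array(s["ee_pos"])
    a=np.radians(a); Y=np.array([np.cos(a),np.sin(a),0]); Z=np.array([0,0,-1.]); T=np.c_[np.cross(Y,Z),Y,Z]
    d=R.T@(np.array([x,y,z])-p); r=np.degrees(Ro.from_matrix(R.T@T).as_rotvec())
    print((d/600).round(3).tolist(),(r/90).round(3).tolist(),"rows",round(max(np.linalg.norm(d)/41.7,np.linalg.norm(r)/7.16),1),"q",np.round(s["qpos"],2),"p",p.round(1),"f",np.round(s["ft_force"],1),"w",round(s["grip_width"],1),"t",s["clock"])
if __name__=="__main__": num(*map(float,sys.argv[1:5]))
E
python3 g.py 550.5 237 180 2.3
```

```text
[-0.734, -0.28, 0.126] [-0.001, 0.001, 0.759] rows 11.5 q [ 1.12  0.38  0.08  1.27 -0.    1.46] p [190.9 541.9 255.6] f [ 0.3  0.4 -0.4] w 85.7 t 0.15
```

>>> play_rows:
  motion: [0.28,-0.734,-0.28,0.126,0,0,0.759,0.28,-0.734,-0.28,0.126,0,0,0.759,0.28,-0.734,-0.28,0.126,0,0,0.759,0.28,-0.734,-0.28,0.126,0,0,0.759,0.28,-0.734,-0.28,0.126,0,0,0.759,0.28,-0.734,-0.28,0.126,0,0,0.759,0.28,-0.734,-0.28,0.126,0,0,0.759,0.28,-0.734,-0.28,0.126,0,0,0.759,0.28,-0.734,-0.28,0.126,0,0,0.759,0.28,-0.734,-0.28,0.126,0,0,0.759,0.28,-0.734,-0.28,0.126,0,0,0.759,0.28,-0.734,-0.28,0.126,0,0,0.759]

```text
clock: 1.15
ee_pos: [553.6, 233.8, 179.3]
eef_rot: [[-0.035, 0.999, 0.0], [0.999, 0.035, -0.002], [-0.002, 0.0, -1.0]]
ft_force: [0.7, 0.4, -0.5]
grip_width: 24.2
grasp_force: 0.0
```

```bash
python3 g.py 550.5 237 180 2.3;python3 g.py 550.5 237 68 2.3
```

```text
[0.006, -0.005, -0.001] [0.0, 0.001, -0.003] rows 0.1 q [ 0.29  0.46  0.01  1.12 -0.    1.83] p [553.6 233.8 179.3] f [ 0.7  0.4 -0.5] w 24.2 t 1.15
[0.006, -0.005, 0.186] [0.0, 0.001, -0.003] rows 2.7 q [ 0.29  0.46  0.01  1.12 -0.    1.83] p [553.6 233.8 179.3] f [ 0.7  0.4 -0.5] w 24.2 t 1.15
```

>>> play_rows:
  motion: [0.28,0.005,-0.004,0,0,0,0,0.28,0.005,-0.004,0,0,0,0,0.28,0.005,-0.004,0.04,0,0,0,0.28,0.005,-0.004,0.08,0,0,0,0.28,0.005,-0.004,0.12,0,0,0,0.28,0.005,-0.004,0.15,0,0,0,0.28,0.005,-0.004,0.17,0,0,0,0.28,0.005,-0.004,0.186,0,0,0,0.28,0.005,-0.004,0.186,0,0,0]

```text
clock: 1.9
ee_pos: [546.8, 241.4, 68.2]
eef_rot: [[-0.042, 0.999, -0.001], [0.999, 0.042, -0.0], [0.0, -0.001, -1.0]]
ft_force: [0.2, -0.3, 0.1]
grip_width: 23.7
grasp_force: 0.0
```

```bash
python3 g.py 395 230.5 68 2.3
python3 - <<'E'
from h import *
shot("side","side1.png")
E
```

```text
[-0.008, -0.254, 0.001] [-0.001, -0.0, 0.001] rows 3.7 q [ 0.31  0.54 -0.17  0.86  0.    1.84] p [546.8 241.4  68.2] f [ 0.2 -0.3  0.1] w 23.7 t 1.9
```

View pics/side1.png

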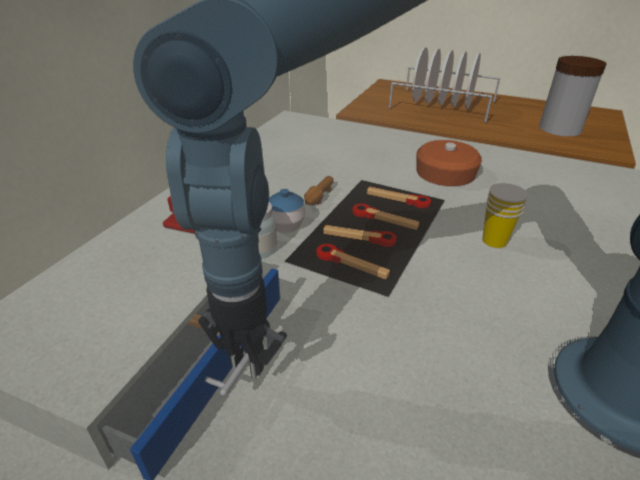

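The side view shows the fingers on either side of the bar near (250,370), so I close and pull.

>>> play_rows:
  motion: [0,0,0,0,0,0,0,0,0,0,0,0,0,0,0,0,0,0,0,0,0,0,0,0,0,0,0,0,0,0,-0.02,0,0,0,0,0,0,-0.055,0,0,0,0,0,0,-0.1,0,0,0,0,0,0,-0.145,0,0,0,0,0,0,-0.185,0,0,0,0,0,0,-0.22,0,0,0,0,0,0,-0.24,0,0,0,0,0,0,-0.25,0,0,0,0]

```text
clock: 2.95
ee_pos: [397.3, 235.1, 69.9]
eef_rot: [[-0.041, 0.999, 0.001], [0.999, 0.041, 0.002], [0.002, 0.001, -1.0]]
ft_force: [0.9, 3.0, 1.5]
grip_width: 8.8
grasp_force: 60.7
```

```bash
python3 g.py 395 230.5 68 2.3
python3 - <<'E'
from h import *
shot("top","top1.png")
E
```

```text
[-0.008, -0.004, 0.003] [0.001, -0.001, 0.0] rows 0.1 q [ 0.4   0.3  -0.55  0.72  0.    1.93] p [397.3 235.1  69.9] f [0.9 3.  1.5] w 8.8 t 2.95
```

View pics/top1.png

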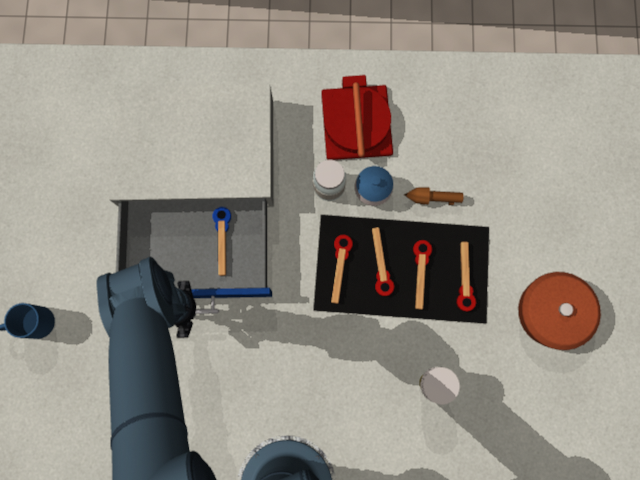

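The top view shows the drawer open, with the blue spoon lying at about (222,245) and its head to the back at (222,215). I release the bar and rise.

>>> play_rows:
  motion: [0.28,0,0,0,0,0,0,0.28,0,0,0,0,0,0,0.28,0,0,0,0,0,0,0.28,0,0,0,0,0,0,0.28,0,0,-0.03,0,0,0,0.28,0,0,-0.08,0,0,0,0.28,0,0,-0.14,0,0,0,0.28,0,0,-0.2,0,0,0,0.28,0,0,-0.2,0,0,0,0.28,0,0,-0.2,0,0,0]

```text
clock: 3.83
ee_pos: [400.7, 235.1, 191.2]
eef_rot: [[-0.039, 0.999, 0.005], [0.999, 0.039, 0.002], [0.002, 0.005, -1.0]]
ft_force: [-0.1, -0.2, -0.8]
grip_width: 23.9
grasp_force: 0.0
```

```bash
python3 - <<'E'
from h import *
c=shot("top")
for s in spoons(c): print(s)
r,w,b=masks(c["bgr"]); m=b|w
B=np.zeros_like(m); B[203:286,130:262]=1
for s,ce,l in comps(m*B,100):
    ys,xs=np.nonzero(l); P=np.array([onz(c,(x,y),38)[:2] for x,y in zip(xs,ys)],np.float32)
    mu,v,_=cv2.PCACompute2(P,None); p=(P-mu)@v[0]; print("blue",s,mu+v[0]*(p.min()+p.max())/2,v[0],np.ptp(p))
for p,z in [((270,292),95),((270,289),95),((266,200),100)]: print(onz(c,p,z))
ys,xs=np.nonzero(b[285:305,195:275]); print(xs.max()+195, ys.min()+285, ys.max()+285)
E
python3 g.py 514.6 -114.4 150 82.6
```

```text
(array([ 533.6, -214.4]), -170.8, 170.0, array([372, 227], dtype=int32))
(array([ 514.8, -114.4]), -7.3, 170.0, array([331, 234], dtype=int32))
(array([ 504.9, -312.9]), -3.8, 168.0, array([413, 240], dtype=int32))
(array([ 502.3, -420.9]), -179.4, 169.0, array([456, 242], dtype=int32))
blue [212 206  19  69 609] [[574.70886 173.49138]] [0.9991141  0.04208314] 168.01546
[444.21263653  45.33040364  95.        ]
[451.12108319  45.58448439  95.        ]
[660.26415099  62.28157423 100.        ]
270 286 296
[-0.589, 0.169, 0.066] [0.001, 0.001, -0.893] rows 11.2 q [ 0.39  0.19 -0.36  1.03 -0.    1.93] p [399.3 234.5 189.5] f [ 0.5 -0.   0.4] w 23.9 t 3.8833
```

>>> play_rows:
  motion: [0.6,-0.589,0.21,0.08,0,0,-0.893,0.6,-0.589,0.21,0.08,0,0,-0.893,0.6,-0.589,0.21,0.08,0,0,-0.893,0.6,-0.589,0.21,0.08,0,0,-0.893,0.6,-0.589,0.21,0.08,0,0,-0.893,0.6,-0.589,0.21,0.08,0,0,-0.893,0.6,-0.589,0.21,0.08,0,0,-0.893,0.6,-0.589,0.21,0.08,0,0,-0.893,0.6,-0.589,0.21,0.08,0,0,-0.893,0.6,-0.589,0.21,0.08,0,0,-0.893,0.6,-0.589,0.21,0.08,0,0,-0.893,0.6,-0.589,0.21,0.08,0,0,-0.893]

```text
clock: 4.88
ee_pos: [537.6, -116.5, 138.1]
eef_rot: [[-0.987, 0.158, -0.004], [0.158, 0.987, 0.001], [0.004, 0.0, -1.0]]
ft_force: [-0.0, 0.8, -0.5]
grip_width: 51.5
grasp_force: 0.0
```

```bash
sed -i 's/^    s=monitor.get_state(); R=/    for _ in range(4): eyes.camera("top")\n    s=monitor.get_state(); R=/' g.py; python3 g.py 524.6 -115.7 31 82.7
```

```text
[0.019, -0.007, 0.181] [0.0, -0.002, -0.023] rows 2.6 q [-0.32  0.39 -0.21  0.97  0.   -0.16] p [ 537.  -113.3  139.5] f [-0.7  0.1  0.3] w 51.5 t 5.0833
```

>>> play_rows:
  motion: [0.6,0.019,-0.007,0,0,0,-0.023,0.6,0.019,-0.007,0.05,0,0,-0.023,0.6,0.019,-0.007,0.1,0,0,-0.023,0.6,0.019,-0.007,0.14,0,0,-0.023,0.6,0.019,-0.007,0.165,0,0,-0.023,0.6,0.019,-0.007,0.18,0,0,-0.023,0.6,0.019,-0.007,0.18,0,0,-0.023,0,0.019,-0.007,0.18,0,0,-0.023,0,0.019,-0.007,0.18,0,0,-0.023,0,0.019,-0.007,0.18,0,0,-0.023,0,0.019,-0.007,0.18,0,0,-0.023,0,0.019,-0.007,0.18,0,0,-0.023]

```text
clock: 6.08
ee_pos: [527.6, -116.3, 34.7]
eef_rot: [[-0.992, 0.124, 0.003], [0.124, 0.992, -0.001], [-0.003, -0.0, -1.0]]
ft_force: [-0.6, 0.4, 6.5]
grip_width: 16.3
grasp_force: 60.2
```

```bash
python3 g.py 569.4 358.4 140 92.4
```

```text
[0.028, 0.794, -0.176] [-0.0, 0.002, -0.106] rows 11.7 q [-0.33  0.48 -0.38  0.71  0.   -0.21] p [ 527.6 -116.4   34.7] f [-0.5  0.9  6.2] w 15.9 t 6.2833
```

>>> play_rows:
  motion: [0,0,0,-0.05,0,0,0,0,0,0,-0.11,0,0,0,0,0,0,-0.176,0,0,0,0,0.005,0.06,-0.2,0,0,-0.02,0,0.01,0.13,-0.2,0,0,-0.04,0,0.012,0.195,-0.2,0,0,-0.05,0,0.015,0.26,-0.2,0,0,-0.06,0,0.018,0.33,-0.2,0,0,-0.08,0,0.02,0.395,-0.2,0,0,-0.09,0,0.022,0.46,-0.2,0,0,-0.106,0,0.025,0.525,-0.2,0,0,-0.106,0,0.028,0.59,-0.2,0,0,-0.106]

```text
clock: 7.28
ee_pos: [553.3, 239.4, 153.6]
eef_rot: [[-0.999, -0.043, 0.001], [-0.043, 0.999, 0.0], [-0.001, 0.0, -1.0]]
ft_force: [1.6, 0.5, -0.8]
grip_width: 16.0
grasp_force: 59.4
```

```bash
python3 g.py 569.4 358.4 140 92.4
```

```text
[-0.036, 0.199, 0.022] [-0.0, 0.0, 0.002] rows 2.9 q [ 0.3   0.48 -0.03  1.06 -0.    0.26] p [553.2 238.4 153.1] f [-0.5 -0.8 -0.9] w 16.4 t 7.4833
```

>>> play_rows:
  motion: [0,-0.015,0.06,0,0,0,0,0,-0.025,0.125,0,0,0,0,0,-0.036,0.18,0,0,0,0,0,-0.036,0.199,0.01,0,0,0,0,-0.036,0.199,0.03,0,0,0,0,-0.036,0.199,0.06,0,0,0,0,-0.036,0.199,0.09,0,0,0,0,-0.036,0.199,0.12,0,0,0,0,-0.036,0.199,0.145,0,0,0,0,-0.036,0.199,0.155,0,0,0,0,-0.036,0.199,0.158,0,0,0,0,-0.036,0.199,0.158,0,0,0]

```text
clock: 8.48
ee_pos: [569.8, 356.4, 58.2]
eef_rot: [[-0.999, -0.041, -0.001], [-0.041, 0.999, -0.001], [0.001, -0.001, -1.0]]
ft_force: [-0.2, -0.3, -1.0]
grip_width: 16.3
grasp_force: 59.4
```

```bash
python3 g.py 569.4 358.4 53 92.4; python3 -c "
from h import *
c=shot('side','side2.png')"
```

```text
[0.002, 0.001, 0.011] [0.001, 0.001, 0.0] rows 0.2 q [0.47 0.68 0.07 0.95 0.   0.42] p [570.8 357.9  59.8] f [ 0.8  0.7 -0.3] w 16.0 t 8.6833
```

View pics/side2.png

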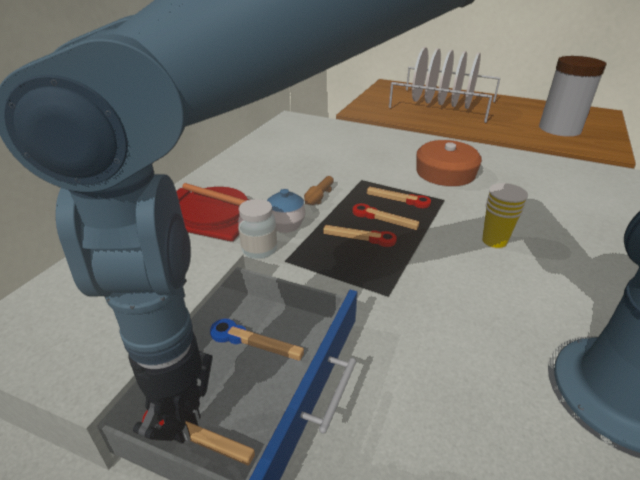

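The side view shows the first spoon held level just above the drawer floor at about (220,440), well clear of the blue spoon. I lower it a few millimetres and release.

>>> play_rows:
  motion: [0,0,0,0.006,0,0,0,0,0,0,0.01,0,0,0,0,0,0,0.011,0,0,0,0,0,0,0.011,0,0,0,0.42,0,0,0.011,0,0,0,0.42,0,0,0.011,0,0,0,0.42,0,0,0.011,0,0,0,0.42,0,0,0.011,0,0,0,0.42,0,0,-0.02,0,0,0,0.42,0,0,-0.06,0,0,0,0.42,0,0,-0.12,0,0,0,0.42,0,0,-0.17,0,0,0]

```text
clock: 9.73
ee_pos: [569.3, 357.4, 161.3]
eef_rot: [[-0.999, -0.043, -0.001], [-0.043, 0.999, -0.0], [0.001, -0.0, -1.0]]
ft_force: [1.1, 1.0, 0.7]
grip_width: 36.3
grasp_force: 0.0
```

```bash
python3 - <<'E'
from h import *
for s in spoons(shot("top")): print(s)
E
python3 g.py 523.7 -216 140 99.2
```

```text
(array([ 533.7, -214.7]), -170.5, 170.0, array([372, 227], dtype=int32))
(array([ 506.1, -313.5]), -3.2, 167.0, array([413, 240], dtype=int32))
(array([ 502.3, -420.9]), -179.4, 169.0, array([456, 242], dtype=int32))
[0.117, -0.952, 0.033] [-0.0, -0.0, -0.075] rows 13.8 q [0.47 0.62 0.22 1.17 0.   0.42] p [569.6 357.5 159.8] f [ 0.7  0.1 -1.1] w 36.2 t 9.9833
```

>>> play_rows:
  motion: [0.6,0.08,-0.8,0.03,0,0,0.95,0.6,0.08,-0.8,0.03,0,0,0.95,0.6,0.08,-0.8,0.03,0,0,0.95,0.6,0.08,-0.8,0.03,0,0,0.95,0.6,0.08,-0.8,0.03,0,0,0.95,0.6,0.08,-0.8,0.03,0,0,0.95,0.6,0.08,-0.8,0.03,0,0,0.95,0.6,0.08,-0.8,0.03,0,0,0.95,0.6,0.08,-0.8,0.03,0,0,0.95,0.6,0.08,-0.8,0.03,0,0,0.95,0.6,0.08,-0.8,0.03,0,0,0.95,0.6,0.08,-0.8,0.03,0,0,0.95]

```text
clock: 10.98
ee_pos: [540.3, -127.5, 140.2]
eef_rot: [[-0.112, 0.994, -0.004], [0.994, 0.112, -0.0], [0.0, -0.004, -1.0]]
ft_force: [0.8, 0.5, -0.8]
grip_width: 51.3
grasp_force: 0.0
```

```bash
python3 g.py 523.8 -216.4 140 -80.5
```

```text
[-0.15, -0.047, 0.001] [-0.003, 0.0, 0.971] rows 12.2 q [-0.34  0.4  -0.19  0.98  0.    1.11] p [ 541.  -123.9  140.6] f [-0.1 -0.4  0.7] w 51.2 t 11.1833
```

>>> play_rows:
  motion: [0.6,-0.15,-0.047,0,0,0,0.971,0.6,-0.15,-0.047,0,0,0,0.971,0.6,-0.15,-0.047,0,0,0,0.971,0.6,-0.15,-0.047,0,0,0,0.971,0.6,-0.15,-0.047,0,0,0,0.971,0.6,-0.15,-0.047,0,0,0,0.971,0.6,-0.15,-0.047,0,0,0,0.971,0.6,-0.15,-0.047,0,0,0,0.971,0.6,-0.15,-0.047,0,0,0,0.971,0.6,-0.15,-0.047,0,0,0,0.971,0.6,-0.15,-0.047,0,0,0,0.971,0.6,-0.15,-0.047,0,0,0,0.971]

```text
clock: 12.18
ee_pos: [525.1, -214.3, 141.4]
eef_rot: [[0.982, 0.189, -0.002], [0.189, -0.982, 0.002], [-0.001, -0.002, -1.0]]
ft_force: [0.2, -0.1, 0.6]
grip_width: 51.9
grasp_force: 0.0
```

```bash
python3 g.py 523.8 -216.4 34.5 -80.5
```

```text
[-0.002, 0.002, 0.179] [-0.001, 0.001, 0.02] rows 2.6 q [-0.5   0.42 -0.16  0.99  0.    2.44] p [ 525.1 -215.2  141.7] f [ 0.3 -0.3 -0.2] w 51.3 t 12.3833
```

>>> play_rows:
  motion: [0.6,-0.002,0.002,0.02,0,0,0.02,0.6,-0.002,0.002,0.07,0,0,0.02,0.6,-0.002,0.002,0.12,0,0,0.02,0.6,-0.002,0.002,0.155,0,0,0.02,0.6,-0.002,0.002,0.17,0,0,0.02,0.6,-0.002,0.002,0.178,0,0,0.02,0.6,-0.002,0.002,0.178,0,0,0.02,0,-0.002,0.002,0.178,0,0,0.02,0,-0.002,0.002,0.178,0,0,0.02,0,-0.002,0.002,0.178,0,0,0.02,0,-0.002,0.002,0.178,0,0,0.02,0,-0.002,0.002,0.178,0,0,0.02]

```text
clock: 13.38
ee_pos: [525.7, -218.9, 37.3]
eef_rot: [[0.987, 0.16, 0.003], [0.16, -0.987, -0.002], [0.003, 0.002, -1.0]]
ft_force: [-0.8, 0.6, 5.5]
grip_width: 15.9
grasp_force: 59.5
```

```bash
python3 g.py 571.7 303.4 150 92.4
```

```text
[0.216, -0.846, -0.189] [0.003, 0.002, -1.924] rows 24.2 q [-0.51  0.52 -0.29  0.75  0.    2.47] p [ 525.6 -218.8   37.3] f [-0.9  0.5  6.6] w 16.1 t 13.5833
```

>>> play_rows:
  motion: [0,0,0,-0.05,0,0,0,0,0,0,-0.11,0,0,0,0,0,0,-0.17,0,0,0,0,0.01,-0.03,-0.2,0,0,-0.05,0,0.02,-0.08,-0.21,0,0,-0.12,0,0.03,-0.14,-0.21,0,0,-0.2,0,0.04,-0.2,-0.21,0,0,-0.28,0,0.05,-0.26,-0.21,0,0,-0.36,0,0.06,-0.32,-0.21,0,0,-0.44,0,0.07,-0.38,-0.21,0,0,-0.52,0,0.08,-0.44,-0.21,0,0,-0.6,0,0.09,-0.5,-0.21,0,0,-0.68]

```text
clock: 14.58
ee_pos: [529.5, 88.3, 162.1]
eef_rot: [[0.334, 0.943, 0.001], [0.943, -0.334, 0.0], [0.0, 0.001, -1.0]]
ft_force: [0.3, 0.4, -0.6]
grip_width: 15.6
grasp_force: 58.8
```

```bash
python3 g.py 571.7 303.4 150 92.4
```

```text
[0.363, -0.056, 0.02] [0.0, 0.001, -1.246] rows 15.7 q [ 0.05  0.35 -0.21  1.01 -0.    1.96] p [529.6  87.4 161.8] f [ 0.7 -0.3 -1.1] w 15.8 t 14.7833
```

>>> play_rows:
  motion: [0,0.03,-0.005,0.01,0,0,-0.079,0,0.06,-0.01,0.01,0,0,-0.158,0,0.09,-0.015,0.01,0,0,-0.237,0,0.12,-0.02,0.01,0,0,-0.316,0,0.15,-0.025,0.01,0,0,-0.395,0,0.18,-0.03,0.01,0,0,-0.474,0,0.21,-0.035,0.01,0,0,-0.553,0,0.24,-0.04,0.01,0,0,-0.632,0,0.27,-0.045,0.01,0,0,-0.711,0,0.3,-0.05,0.01,0,0,-0.79,0,0.33,-0.053,0.01,0,0,-0.869,0,0.363,-0.056,0.01,0,0,-0.948]

```text
clock: 15.78
ee_pos: [572.9, 301.5, 155.6]
eef_rot: [[-0.911, 0.413, 0.0], [0.413, 0.911, -0.001], [-0.0, -0.001, -1.0]]
ft_force: [1.3, 0.0, 0.2]
grip_width: 16.4
grasp_force: 58.8
```

```bash
python3 g.py 571.7 303.4 61 92.4
```

```text
[0.003, 0.002, 0.157] [-0.001, 0.0, -0.302] rows 3.8 q [ 0.39  0.57  0.12  1.12 -0.    0.82] p [572.6 301.5 155.3] f [-0.1 -0.1 -0.6] w 15.9 t 15.9833
```

>>> play_rows:
  motion: [0,0.003,0.002,0,0,0,-0.08,0,0.003,0.002,0,0,0,-0.16,0,0.003,0.002,0,0,0,-0.24,0,0.003,0.002,0,0,0,-0.302,0,0.003,0.002,0.02,0,0,-0.302,0,0.003,0.002,0.05,0,0,-0.302,0,0.003,0.002,0.08,0,0,-0.302,0,0.003,0.002,0.11,0,0,-0.302,0,0.003,0.002,0.14,0,0,-0.302,0,0.003,0.002,0.157,0,0,-0.302,0,0.003,0.002,0.157,0,0,-0.302,0,0.003,0.002,0.157,0,0,-0.302]

```text
clock: 16.98
ee_pos: [570.6, 303.5, 61.2]
eef_rot: [[-0.999, -0.044, -0.001], [-0.044, 0.999, -0.001], [0.001, -0.001, -1.0]]
ft_force: [1.0, 0.0, -0.3]
grip_width: 16.0
grasp_force: 58.8
```

```bash
python3 g.py 571.7 303.4 55 92.4
```

```text
[0.001, -0.003, 0.013] [0.001, 0.002, 0.002] rows 0.2 q [ 0.39  0.63 -0.02  0.92 -0.    0.35] p [572.  305.   62.9] f [-0.1 -0.1 -0.1] w 15.8 t 17.1833
```

>>> play_rows:
  motion: [0,0,-0.002,0.006,0,0,0,0,0,-0.002,0.01,0,0,0,0,0,-0.002,0.013,0,0,0,0,0,-0.002,0.013,0,0,0,0.42,0,-0.002,0.013,0,0,0,0.42,0,-0.002,0.013,0,0,0,0.42,0,-0.002,0.013,0,0,0,0.42,0,-0.002,0.013,0,0,0,0.42,0,-0.002,-0.02,0,0,0,0.42,0,-0.002,-0.06,0,0,0,0.42,0,-0.002,-0.12,0,0,0,0.42,0,-0.002,-0.17,0,0,0]

```text
clock: 18.18
ee_pos: [570.3, 303.4, 164.3]
eef_rot: [[-0.999, -0.046, -0.001], [-0.046, 0.999, -0.0], [0.001, -0.0, -1.0]]
ft_force: [0.2, 0.4, 0.1]
grip_width: 36.1
grasp_force: 0.0
```

```bash
python3 - <<'E'
from h import *
for s in spoons(shot("top")): print(s)
E
python3 g.py 516 -314 140 86.8
```

```text
(array([ 506. , -313.6]), -3.3, 168.0, array([413, 240], dtype=int32))
(array([ 502.3, -421. ]), -179.2, 169.0, array([457, 242], dtype=int32))
[0.138, -1.024, 0.038] [-0.0, -0.0, 0.065] rows 14.9 q [0.39 0.56 0.13 1.14 0.   0.34] p [570.7 303.5 162.8] f [-1.   0.8 -1.7] w 35.5 t 18.4333
```

>>> play_rows:
  motion: [0.6,0.11,-0.82,0.038,0,0,0.065,0.6,0.11,-0.82,0.038,0,0,0.065,0.6,0.11,-0.82,0.038,0,0,0.065,0.6,0.11,-0.82,0.038,0,0,0.065,0.6,0.11,-0.82,0.038,0,0,0.065,0.6,0.11,-0.82,0.038,0,0,0.065,0.6,0.11,-0.82,0.038,0,0,0.065,0.6,0.11,-0.82,0.038,0,0,0.065,0.6,0.11,-0.82,0.038,0,0,0.065,0.6,0.11,-0.82,0.038,0,0,0.065,0.6,0.11,-0.82,0.038,0,0,0.065,0.6,0.11,-0.82,0.038,0,0,0.065]

```text
clock: 19.43
ee_pos: [525.6, -192.6, 138.4]
eef_rot: [[-0.998, 0.057, -0.003], [0.057, 0.998, 0.002], [0.003, 0.001, -1.0]]
ft_force: [0.5, -0.0, 0.7]
grip_width: 50.8
grasp_force: 0.0
```

```bash
python3 g.py 516 -314 36 86.8
```

```text
[0.004, -0.206, 0.171] [0.001, -0.002, -0.002] rows 3.8 q [-0.46  0.41 -0.18  0.98  0.   -0.4 ] p [ 526.1 -191.3  138.6] f [0.4 0.8 0.7] w 51.1 t 19.6333
```

>>> play_rows:
  motion: [0.6,0.004,-0.06,0,0,0,0,0.6,0.004,-0.12,0,0,0,0,0.6,0.004,-0.18,0,0,0,0,0.6,0.004,-0.206,0,0,0,0,0.6,0.004,-0.206,0.03,0,0,0,0.6,0.004,-0.206,0.08,0,0,0,0.6,0.004,-0.206,0.12,0,0,0,0.6,0.004,-0.206,0.15,0,0,0,0.6,0.004,-0.206,0.165,0,0,0,0.6,0.004,-0.206,0.171,0,0,0,0.6,0.004,-0.206,0.171,0,0,0]

```text
clock: 20.55
ee_pos: [518.1, -312.6, 37.0]
eef_rot: [[-0.999, 0.055, -0.002], [0.055, 0.999, 0.002], [0.002, 0.002, -1.0]]
ft_force: [0.0, 0.5, -0.5]
grip_width: 51.1
grasp_force: 0.0
```

```bash
python3 g.py 516 -314 36 86.8
```

```text
[0.006, 0.001, 0.006] [-0.001, 0.001, 0.0] rows 0.1 q [-0.65  0.58 -0.18  0.81  0.   -0.59] p [ 519.4 -314.7   39.4] f [ 0.4 -0.8 -0.2] w 51.0 t 20.75
```

>>> play_rows:
  motion: [0.6,0.003,0,0.003,0,0,0,0,0.003,0,0.003,0,0,0,0,0.003,0,0.003,0,0,0,0,0.003,0,0.003,0,0,0,0,0.003,0,0.003,0,0,0,0,0.003,0,0.003,0,0,0,0,0.003,0,-0.04,0,0,0,0,0.003,0,-0.09,0,0,0,0,0.003,0,-0.15,0,0,0,0,0.003,0,-0.19,0,0,0]

```text
clock: 21.58
ee_pos: [516.9, -314.5, 154.4]
eef_rot: [[-0.998, 0.056, 0.001], [0.056, 0.998, -0.001], [-0.001, -0.001, -1.0]]
ft_force: [1.5, -0.7, -0.8]
grip_width: 15.7
grasp_force: 59.3
```

```bash
python3 g.py 574 248.4 150 92.4
```

```text
[-0.043, 0.942, 0.003] [-0.0, 0.001, -0.062] rows 13.6 q [-0.65  0.48 -0.03  1.06  0.   -0.6 ] p [ 516.8 -314.4  152. ] f [ 0.1 -0.4 -1.5] w 16.0 t 21.7833
```

>>> play_rows:
  motion: [0,0,0.06,0,0,0,0,0,0,0.125,0,0,0,-0.01,0,-0.01,0.19,0,0,0,-0.02,0,-0.01,0.255,0,0,0,-0.02,0,-0.02,0.32,0,0,0,-0.03,0,-0.02,0.385,0,0,0,-0.03,0,-0.02,0.45,0,0,0,-0.04,0,-0.03,0.515,0,0,0,-0.04,0,-0.03,0.58,0,0,0,-0.05,0,-0.03,0.645,0,0,0,-0.06,0,-0.04,0.71,0,0,0,-0.062,0,-0.043,0.775,0,0,0,-0.062]

```text
clock: 22.78
ee_pos: [566.9, 150.3, 149.3]
eef_rot: [[-0.999, -0.041, -0.004], [-0.041, 0.999, -0.001], [0.004, -0.001, -1.0]]
ft_force: [0.6, -0.0, -0.8]
grip_width: 15.9
grasp_force: 59.3
```

```bash
python3 g.py 574 248.4 61 92.4
```

```text
[-0.02, 0.164, 0.147] [-0.001, -0.003, 0.001] rows 3.2 q [ 0.15  0.45 -0.09  1.04 -0.    0.11] p [566.7 149.5 149.5] f [-0.2 -0.6 -0.8] w 16.1 t 22.9833
```

>>> play_rows:
  motion: [0,-0.01,0.06,0,0,0,0,0,-0.02,0.12,0,0,0,0,0,-0.02,0.155,0,0,0,0,0,-0.02,0.164,0,0,0,0,0,-0.02,0.164,0.02,0,0,0,0,-0.02,0.164,0.05,0,0,0,0,-0.02,0.164,0.08,0,0,0,0,-0.02,0.164,0.11,0,0,0,0,-0.02,0.164,0.135,0,0,0,0,-0.02,0.164,0.147,0,0,0,0,-0.02,0.164,0.147,0,0,0,0,-0.02,0.164,0.147,0,0,0]

```text
clock: 23.98
ee_pos: [575.8, 246.1, 63.3]
eef_rot: [[-0.999, -0.04, -0.002], [-0.04, 0.999, -0.001], [0.002, -0.001, -1.0]]
ft_force: [-0.1, -0.2, -0.6]
grip_width: 15.6
grasp_force: 59.4
```

```bash
python3 g.py 574 248.4 55.5 92.4
```

```text
[0.005, 0.002, 0.016] [0.0, 0.001, -0.001] rows 0.2 q [ 0.3   0.6  -0.08  0.89 -0.    0.26] p [577.3 247.5  65. ] f [ 0.2  0.6 -1.8] w 16.1 t 24.1833
```

>>> play_rows:
  motion: [0,0.005,0.001,0.006,0,0,0,0,0.005,0.001,0.012,0,0,0,0,0.005,0.001,0.015,0,0,0,0,0.005,0.001,0.015,0,0,0,0.42,0.005,0.001,0.015,0,0,0,0.42,0.005,0.001,0.015,0,0,0,0.42,0.005,0.001,0.015,0,0,0,0.42,0.005,0.001,0.015,0,0,0,0.42,0.005,0.001,-0.02,0,0,0,0.42,0.005,0.001,-0.06,0,0,0,0.42,0.005,0.001,-0.12,0,0,0,0.42,0.005,0.001,-0.16,0,0,0]

```text
clock: 25.18
ee_pos: [573.6, 248.1, 162.2]
eef_rot: [[-0.999, -0.041, 0.002], [-0.041, 0.999, 0.001], [-0.002, 0.0, -1.0]]
ft_force: [0.1, 1.4, 0.4]
grip_width: 36.1
grasp_force: 0.0
```

```bash
python3 - <<'E'
from h import *
for s in spoons(shot("top")): print(s)
E
python3 g.py 492.3 -421 140 90.6
```

```text
(array([ 502.4, -421.2]), -179.4, 167.0, array([457, 242], dtype=int32))
[0.18, -1.108, 0.032] [-0.0, -0.0, 0.02] rows 16.2 q [0.31 0.52 0.05 1.1  0.   0.27] p [572.9 247.8 159.1] f [-1.  -0.4 -1. ] w 35.8 t 25.4333
```

>>> play_rows:
  motion: [0.6,0.13,-0.81,0.03,0,0,0.95,0.6,0.13,-0.81,0.03,0,0,0.95,0.6,0.13,-0.81,0.03,0,0,0.95,0.6,0.13,-0.81,0.03,0,0,0.95,0.6,0.13,-0.81,0.03,0,0,0.95,0.6,0.13,-0.81,0.03,0,0,0.95,0.6,0.13,-0.81,0.03,0,0,0.95,0.6,0.13,-0.81,0.03,0,0,0.95,0.6,0.13,-0.81,0.03,0,0,0.95,0.6,0.13,-0.81,0.03,0,0,0.95,0.6,0.13,-0.81,0.03,0,0,0.95,0.6,0.13,-0.81,0.03,0,0,0.95]

```text
clock: 26.43
ee_pos: [513.3, -243.0, 139.5]
eef_rot: [[-0.112, 0.994, -0.003], [0.994, 0.112, 0.001], [0.002, -0.003, -1.0]]
ft_force: [0.9, 0.3, 0.1]
grip_width: 51.3
grasp_force: 0.0
```

```bash
python3 g.py 492.3 -421 140 -89.4
```

```text
[-0.294, -0.071, -0.001] [-0.003, 0.0, 1.069] rows 13.4 q [-0.55  0.42 -0.16  0.99  0.    0.9 ] p [ 513.9 -240.9  139.7] f [-0.4  0.3 -0.1] w 51.3 t 26.6333
```

>>> play_rows:
  motion: [0.6,-0.294,-0.071,0,0,0,0.98,0.6,-0.294,-0.071,0,0,0,0.98,0.6,-0.294,-0.071,0,0,0,0.98,0.6,-0.294,-0.071,0,0,0,0.98,0.6,-0.294,-0.071,0,0,0,0.98,0.6,-0.294,-0.071,0,0,0,0.98,0.6,-0.294,-0.071,0,0,0,0.98,0.6,-0.294,-0.071,0,0,0,0.98,0.6,-0.294,-0.071,0,0,0,0.98,0.6,-0.294,-0.071,0,0,0,0.98,0.6,-0.294,-0.071,0,0,0,0.98,0.6,-0.294,-0.071,0,0,0,0.98]

```text
clock: 27.63
ee_pos: [494.6, -418.4, 140.5]
eef_rot: [[0.982, 0.187, -0.002], [0.187, -0.982, 0.002], [-0.001, -0.003, -1.0]]
ft_force: [0.0, 0.7, -0.3]
grip_width: 51.0
grasp_force: 0.0
```

```bash
python3 g.py 492.3 -421 37 -89.4
```

```text
[-0.004, 0.002, 0.173] [-0.001, 0.001, 0.118] rows 2.5 q [-0.8   0.58  0.1   1.09  0.    2.14] p [ 494.4 -419.4  140.9] f [-0.7  0.  -0.2] w 51.2 t 27.8333
```

>>> play_rows:
  motion: [0.6,-0.003,0.002,0,0,0,0.07,0.6,-0.003,0.002,0.05,0,0,0.118,0.6,-0.003,0.002,0.1,0,0,0.118,0.6,-0.003,0.002,0.14,0,0,0.118,0.6,-0.003,0.002,0.165,0,0,0.118,0.6,-0.003,0.002,0.173,0,0,0.118,0.6,-0.003,0.002,0.173,0,0,0.118,0,-0.003,0.002,0.173,0,0,0.118,0,-0.003,0.002,0.173,0,0,0.118,0,-0.003,0.002,0.173,0,0,0.118,0,-0.003,0.002,0.173,0,0,0.118,0,-0.003,0.002,0.173,0,0,0.118]

```text
clock: 28.83
ee_pos: [493.7, -423.7, 39.9]
eef_rot: [[1.0, 0.006, 0.003], [0.006, -1.0, -0.002], [0.003, 0.002, -1.0]]
ft_force: [-0.5, 0.8, 6.5]
grip_width: 15.8
grasp_force: 59.3
```

```bash
python3 g.py 579.5 115.6 150 92.4
```

```text
[0.148, -0.897, -0.185] [-0.003, -0.002, 1.977] rows 24.8 q [-0.81  0.66 -0.04  0.87  0.    2.33] p [ 493.7 -423.6   39.9] f [0.1 0.1 6.1] w 15.0 t 29.0333
```

>>> play_rows:
  motion: [0,0,0,-0.05,0,0,0,0,0,0,-0.11,0,0,0,0,0,0,-0.17,0,0,0,0,0.01,-0.03,-0.19,0,0,-0.05,0,0.015,-0.08,-0.2,0,0,-0.12,0,0.02,-0.14,-0.2,0,0,-0.2,0,0.03,-0.2,-0.2,0,0,-0.28,0,0.03,-0.26,-0.2,0,0,-0.36,0,0.04,-0.32,-0.2,0,0,-0.44,0,0.04,-0.38,-0.2,0,0,-0.52,0,0.05,-0.44,-0.2,0,0,-0.6,0,0.06,-0.5,-0.2,0,0,-0.68]

```text
clock: 30.03
ee_pos: [526.7, -120.8, 158.3]
eef_rot: [[0.476, 0.879, 0.0], [0.879, -0.476, -0.0], [0.0, 0.0, -1.0]]
ft_force: [1.0, 0.3, -1.9]
grip_width: 15.2
grasp_force: 58.8
```

```bash
python3 g.py 579.5 115.6 150 92.4
```

```text
[0.389, -0.113, 0.013] [-0.0, 0.001, -1.345] rows 16.9 q [-0.34  0.36 -0.21  1.   -0.    1.73] p [ 527.2 -121.7  158.2] f [ 0.4 -0.3 -1. ] w 15.7 t 30.2333
```

>>> play_rows:
  motion: [0,0.03,-0.01,0.01,0,0,-0.079,0,0.06,-0.02,0.01,0,0,-0.158,0,0.09,-0.03,0.01,0,0,-0.237,0,0.12,-0.04,0.01,0,0,-0.316,0,0.15,-0.05,0.01,0,0,-0.395,0,0.18,-0.055,0.01,0,0,-0.474,0,0.21,-0.065,0.01,0,0,-0.553,0,0.25,-0.075,0.01,0,0,-0.632,0,0.29,-0.085,0.01,0,0,-0.711,0,0.33,-0.095,0.01,0,0,-0.79,0,0.36,-0.105,0.01,0,0,-0.869,0,0.389,-0.113,0.01,0,0,-0.948]

```text
clock: 31.23
ee_pos: [580.8, 114.3, 151.9]
eef_rot: [[-0.836, 0.548, 0.0], [0.548, 0.836, -0.0], [-0.001, -0.0, -1.0]]
ft_force: [-0.5, 0.5, -0.8]
grip_width: 15.5
grasp_force: 58.9
```

```bash
python3 g.py 579.5 115.6 64 92.4
```

```text
[0.003, 0.002, 0.146] [-0.001, 0.0, -0.401] rows 5.0 q [ 0.09  0.46 -0.07  1.04 -0.    0.67] p [580.3 113.5 151.8] f [ 0.1 -0.3 -0.3] w 15.6 t 31.4333
```

>>> play_rows:
  motion: [0,0.003,0.002,0,0,0,-0.08,0,0.003,0.002,0,0,0,-0.16,0,0.003,0.002,0,0,0,-0.24,0,0.003,0.002,0,0,0,-0.32,0,0.003,0.002,0,0,0,-0.401,0,0.003,0.002,0.02,0,0,-0.401,0,0.003,0.002,0.05,0,0,-0.401,0,0.003,0.002,0.08,0,0,-0.401,0,0.003,0.002,0.11,0,0,-0.401,0,0.003,0.002,0.135,0,0,-0.401,0,0.003,0.002,0.146,0,0,-0.401,0,0.003,0.002,0.146,0,0,-0.401]

```text
clock: 32.43
ee_pos: [577.5, 115.1, 62.5]
eef_rot: [[-0.999, -0.043, -0.004], [-0.043, 0.999, -0.001], [0.004, -0.0, -1.0]]
ft_force: [-0.1, 0.4, -0.6]
grip_width: 15.7
grasp_force: 58.9
```

```bash
python3 g.py 579.5 115.6 57 92.4
```

```text
[0.001, -0.001, 0.014] [0.0, 0.001, 0.002] rows 0.2 q [ 0.09  0.53 -0.19  0.84 -0.    0.05] p [580.1 116.4  65.6] f [-0.1 -0.  -0.9] w 15.4 t 32.6333
```

>>> play_rows:
  motion: [0,0,0,0.006,0,0,0,0,0,0,0.01,0,0,0,0,0,0,0.014,0,0,0,0,0,0,0.014,0,0,0,0.42,0,0,0.014,0,0,0,0.42,0,0,0.014,0,0,0,0.42,0,0,0.014,0,0,0,0.42,0,0,0.014,0,0,0,0.42,0,0,-0.02,0,0,0,0.42,0,0,-0.06,0,0,0,0.42,0,0,-0.12,0,0,0,0.42,0,0,-0.18,0,0,0]

```text
clock: 33.63
ee_pos: [577.3, 116.5, 171.9]
eef_rot: [[-0.999, -0.046, -0.004], [-0.046, 0.999, -0.001], [0.004, -0.001, -1.0]]
ft_force: [2.1, -0.9, 0.4]
grip_width: 35.7
grasp_force: 0.0
```

```bash
python3 g.py 390 226 170 92.4
```

```text
[0.308, 0.196, 0.005] [-0.0, 0.001, 0.003] rows 5.3 q [ 0.09  0.44 -0.04  1.09 -0.    0.05] p [579.8 116.7 173.1] f [ 0.1  0.6 -1. ] w 35.9 t 33.8333
```

>>> play_rows:
  motion: [0,0.06,0.04,0,0,0,0,0,0.12,0.08,0,0,0,0,0,0.18,0.12,0,0,0,0,0,0.25,0.15,0,0,0,0,0,0.31,0.18,0,0,0,0,0,0.35,0.195,0,0,0,0,0,0.37,0.195,0,0,0,0,0,0.37,0.195,0,0,0,0]

```text
clock: 34.5
ee_pos: [347.2, 222.6, 170.3]
eef_rot: [[-0.999, -0.049, -0.006], [-0.049, 0.999, -0.003], [0.006, -0.002, -1.0]]
ft_force: [0.4, -1.0, -0.1]
grip_width: 0.3
grasp_force: 0.0
```

```bash
python3 g.py 352 224 65 92.4
python3 - <<'E'
from h import *
c=shot("top"); 
for s in spoons(c,38,(110,200,272,287)): print(s)
cv2.imwrite("pics/c3.png",cv2.resize(c["bgr"][180:330,90:290],None,fx=3,fy=3))
c=shot("side","side3.png")
E
```

```text
[0.002, 0.001, 0.178] [-0.0, 0.0, 0.002] rows 2.6 q [ 0.41  0.11 -0.49  0.96 -0.    0.37] p [353.3 223.2 172. ] f [-0.2  0.2 -0.2] w 0.3 t 34.7
(array([574.6, 116. ]), 2.3, 166.0, array([236, 207], dtype=int32))
(array([566.7, 302.5]), 1.7, 168.0, array([160, 208], dtype=int32))
(array([559.5, 356.4]), 1.2, 165.0, array([138, 211], dtype=int32))
(array([561.9, 246.8]), 1.3, 168.0, array([183, 210], dtype=int32))
(array([560.7, 173.2]), 2.9, 131.0, array([218, 219], dtype=int32))h.py:29: RuntimeWarning: Mean of empty slice.
  v=v[0]; mu=mu[0]; R=P[red[ys,xs]>0].mean(0)
  ret = um.true_divide(
```

View pics/c3.png

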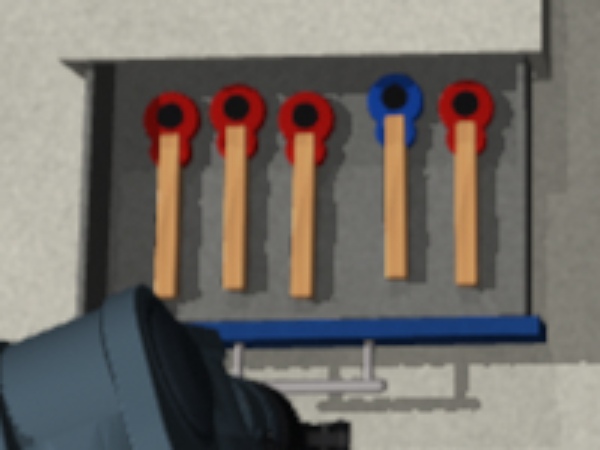

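View pics/side3.png

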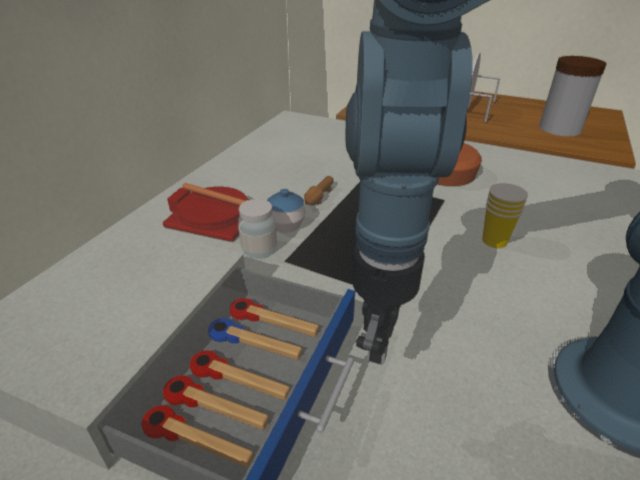

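Both views show four red spoons and the blue one lying flat side by side with heads to the back. The bar is at about (193,308) in the top view. The shut fingers are in front of it, so I lower them and push.

>>> play_rows:
  motion: [0,0,0,0.05,0,0,0,0,0,0,0.11,0,0,0,0,0,0,0.16,0,0,0,0,0,0,0.178,0,0,0,0,0,0,0.178,0,0,0,0,-0.02,0,0.178,0,0,0,0,-0.035,0,0.178,0,0,0,0,-0.045,0,0.178,0,0,0,0,-0.055,0,0.178,0,0,0,0,-0.067,0,0.178,0,0,0,0,-0.08,0,0.178,0,0,0,0,-0.095,0,0.178,0,0,0]

```text
clock: 35.8
ee_pos: [409.1, 226.0, 65.6]
eef_rot: [[-0.999, -0.046, -0.001], [-0.046, 0.999, -0.0], [0.001, 0.0, -1.0]]
ft_force: [-1.6, -0.0, 1.1]
grip_width: 0.2
grasp_force: 0.7
```

```bash
python3 g.py 592 235 65 92.4; python3 -c "
from h import *
c=shot('side')
cv2.imwrite('pics/s4.png',c['bgr'][230:480,100:450])"
```

```text
[-0.305, 0.001, 0.001] [0.0, 0.0, 0.003] rows 4.4 q [ 0.37  0.32 -0.54  0.71 -0.    0.32] p [409.4 226.1  65.6] f [ 0.2 -0.1  0.3] w 0.1 t 36.0
```

View pics/s4.png

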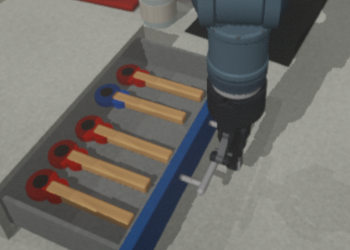

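The crop shows the fingers pressed against the front of the bar at about (230,155), with the spoons undisturbed. I keep pushing.

>>> play_rows:
  motion: [0,-0.01,0,0,0,0,0,0,-0.025,0,0,0,0,0,0,-0.045,0,0,0,0,0,0,-0.07,0,0,0,0,0,0,-0.095,0,0,0,0,0,0,-0.12,0,0,0,0,0,0,-0.145,0,0,0,0,0,0,-0.17,0,0,0,0,0,0,-0.195,0,0,0,0,0,0,-0.215,0,0,0,0,0,0,-0.23,0,0,0,0,0,0,-0.24,0,0,0,0,0]

```text
clock: 37.05
ee_pos: [554.2, 232.5, 65.3]
eef_rot: [[-0.999, -0.046, 0.001], [-0.046, 0.999, -0.0], [-0.001, -0.0, -1.0]]
ft_force: [-1.1, -1.1, -0.3]
grip_width: -0.2
grasp_force: 0.4
```

```bash
python3 g.py 592 235 65 92.4; python3 -c "
from h import *
c=shot('top')
cv2.imwrite('pics/c5.png',cv2.resize(c['bgr'][180:280,90:290],None,fx=3,fy=3))"
```

```text
[-0.066, 0.001, 0.001] [0.0, -0.0, 0.003] rows 0.9 q [ 0.29  0.55 -0.17  0.86  0.    0.25] p [552.7 232.7  65.4] f [ 0.6  0.4 -0.3] w -0.1 t 37.25
```

View pics/c5.png

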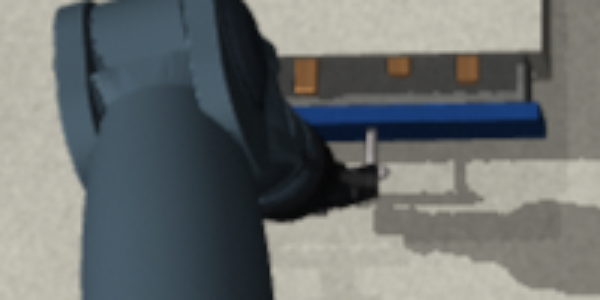

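The crop shows the drawer about 37 mm out, with the top edge of the front at row 103 and the unit's edge at row 55. I close the rest slowly.

>>> play_rows:
  motion: [0,-0.008,0,0,0,0,0,0,-0.018,0,0,0,0,0,0,-0.028,0,0,0,0,0,0,-0.036,0,0,0,0,0,0,-0.043,0,0,0,0,0,0,-0.049,0,0,0,0,0,0,-0.054,0,0,0,0,0,0,-0.058,0,0,0,0,0,0,-0.062,0,0,0,0,0,0,-0.062,0,0,0,0,0]

```text
clock: 38.13
ee_pos: [590.7, 234.5, 65.7]
eef_rot: [[-0.999, -0.046, 0.001], [-0.046, 0.999, 0.0], [-0.001, 0.0, -1.0]]
ft_force: [-0.4, 0.7, 0.1]
grip_width: 0.1
grasp_force: 0.0
```

```bash
python3 g.py 592 235 65 92.4
```

```text
[-0.003, 0.001, 0.001] [0.0, 0.0, 0.003] rows 0.1 q [ 0.28  0.61 -0.06  0.91  0.    0.23] p [590.1 234.6  65.7] f [-0.6 -0.5 -0.2] w 0.2 t 38.3333
```

No stop felt yet, so I push on in small steps.

>>> play_rows:
  motion: [0,-0.005,0,0,0,0,0,0,-0.009,0,0,0,0,0,0,-0.013,0,0,0,0,0,0,-0.017,0,0,0,0,0,0,-0.02,0,0,0,0,0,0,-0.02,0,0,0,0,0]

```text
clock: 38.83
ee_pos: [594.3, 234.7, 64.5]
eef_rot: [[-0.999, -0.047, -0.015], [-0.047, 0.999, -0.001], [0.015, -0.0, -1.0]]
ft_force: [-17.7, -1.6, 13.4]
grip_width: -0.1
grasp_force: 9.4
```

```bash
python3 g.py 592 235 65 92.4
```

```text
[0.004, 0.001, -0.001] [-0.0, -0.009, 0.004] rows 0.1 q [ 0.28  0.63 -0.02  0.93  0.    0.23] p [594.3 234.6  64.5] f [-17.5  -1.   11.6] w -0.3 t 39.0333
```

The arm is pressing against the end stop at 17 N, so I back off and rise.

>>> play_rows:
  motion: [0,0,0,0,0,0,0,0,0.04,0,0,0,0,0,0,0.09,0,0,0,0,0,0,0.15,0,-0.02,0,0,0,0,0.21,0,-0.06,0,0,0,0,0.27,0,-0.12,0,0,0,0,0.32,0,-0.18,0,0,0,0,0.32,-0.06,-0.22,0,0,0,0,0.32,-0.13,-0.22,0,0,0,0,0.32,-0.2,-0.22,0,0,0,0,0.32,-0.26,-0.22,0,0,0,0,0.32,-0.26,-0.22,0,0,0]

```text
clock: 40.03
ee_pos: [418.3, 64.7, 198.5]
eef_rot: [[-0.999, -0.038, 0.003], [-0.038, 0.999, -0.003], [-0.003, -0.003, -1.0]]
ft_force: [0.4, 0.3, 0.2]
grip_width: 0.1
grasp_force: 0.0
```

```bash
python3 g.py 592 235 65 92.4; python3 -c "
from h import *
c=shot('top','top6.png')
r,w,b=masks(c['bgr'])
for s,ce,l in comps(b,60): print(s,ce)"
```

```text
[-0.303, 0.26, 0.221] [0.0, 0.0, 0.003] rows 6.6 q [ 0.02  0.1  -0.43  1.03  0.   -0.03] p [417.4  70.8 197.6] f [0.5 0.1 0.2] w -0.0 t 40.2333
[357 167  36  34 935] [374.41283422 183.37433155]
[ 113  199  157   14 1177] [182.79354291 204.01189465]
[  0 304  39  33 471] [ 25.88747346 320.86836518]
```

View pics/top6.png

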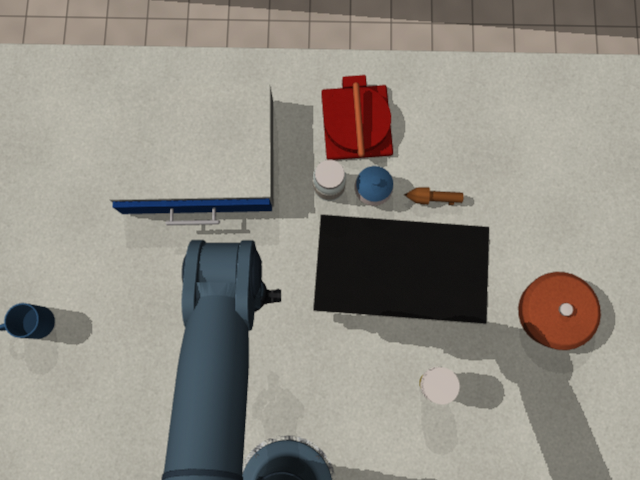

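The top view shows the drawer front flush against the unit at about (190,205), the mat empty and the bystanders where they were. I hand the job in.

```bash
python3 -c "
from station import manip
print(manip.close_job())"
```

```text
the job is handed in; nothing more can be done
None
```

The job is handed in with no verdict returned: all four red spoons were laid flat beside the blue one, heads to the back, seen just before closing; the drawer looks fully shut and nothing else on the counter appears moved.

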